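# Index the ratchet cover of a parts carousel and store a checked part

## Task

The black part on the white pad has been checked and belongs in the carousel compartment marked by the yellow pin. Turn the carousel's cover clockwise by its knob until the opening stands at the yellow pin and the pawl has caught the cover there, and let go of the knob; do not run on past the pin, because the ratchet lets nothing turn back. Then lower the part to the opening and let it go through into that compartment, without dropping it from high up, and leave the tape roll, the stamp and the jar where they are.

Things in the scene. Friction and masses are not known exactly. Their poses are not given: they have to be found in the camera images.
- tray: Parts carousel, fixed to the bench: round grey base plate 232 mm across, 8 mm thick; on it a blue round tray 174 mm across, up to z = 30 mm, with eight 45-degree compartments (floor z = 8 mm) round a hub of 26 mm radius. Origin: underside centre, on the vertical turning axis. Its yaw varies by about 30 degrees either way.
- cover (a joint): Turn of the cover, rad, growing clockwise from above, the only way it turns; 0 to 4.2. Ratchet stops at 0, pi/4, pi/2, ... (within 0.02), each centring the opening on a compartment. A spring (about 0.1 N m) returns it to the last stop passed, where the pawl holds it, also while you regrasp. Turn 0.1 to 0.3 rad past the wanted stop, not to the next, and let go. At the start it rests on a stop.
- pawl (a joint): Angle of the red pawl arm (33 mm long, on a dark post at the rim of the base plate, tops at z = 43 mm or lower): 0 to 0.02 when dropped behind a tooth, up to about 0.2 rad as a tooth lifts it. Leave it alone; it works by itself.
- knob_grip (a point): Point on the turning axis in the black bar knob, z = 62 mm, the height to grip. The bar turns with the cover: 46 mm long along this point's x, 14 mm thick along its y (grip across that), from z = 40 to 74 mm; below it a round skirt of 25 mm radius tops at z = 40 mm. Minus x points to the opening.
- opening (a point): Middle of the only opening in the grey cover (5 mm thick, top at z = 36 mm, rim teeth out to 94 mm radius), at the top's level, 60 mm from the axis. A 39-degree sector from 34 to 81 mm radius, 40 mm wide here. Minus x is radially outwards, y tangential. Let the fingers close along y above the cover: the knob blocks a finger on the inner side. They need not enter.
- pointer (a point): Tip of the white triangle on the cover's rim, outside the middle of the opening, 88 mm from the axis, z = 36 mm.
- pin_yellow_top (a point): Top (z = 44 mm) of the yellow marker pin, 12 mm in diameter, on the base plate 106 mm from the axis at the middle of the wanted compartment. Equal green and red pins mark others. It is one to three stops clockwise of the opening at the start.
- relay: The black part, a block 24 x 20 x 8 mm, loose. Origin: middle of its underside.
- relay_center (a point): Centre of the black part, 24 mm along its x, 20 mm along its y, 8 mm high. It lies flat on a white pad 90 x 110 x 3 mm (so its centre is at z = 7 mm). About 15 g.
- tape: Amber tape roll, 95 mm in diameter, 19 mm high, bystander. Origin: underside centre.
- stamp: Stamp with red handle and wooden foot, 24 x 34 x 56 mm, bystander. Origin: underside centre.
- jar: White jar with red lid, 46 mm in diameter, 50 mm high, bystander. Origin: underside centre.

How it is judged:
On the way:
1. the opening stands at the yellow pin, the pawl has caught the cover there and the knob is let go (horizontal distance between pointer and pin_yellow_top below 0.021 m and value of joint pawl below 0.05 rad and velocity of joint cover between -0.1 and 0.1 rad/s and contact force between the fingers and cover below 0.05 N), for 0.3 s.
At the end, for the whole second after the job is handed in: Cover at rest, its pointer at the yellow pin (within about 6 degrees), pawl dropped (below 0.05 rad); the black part at rest under the opening in that compartment, below the cover: centre lower than 24 mm, within 18 mm of the opening's middle line and 32 mm of its middle along it (horizontal distance between pointer and pin_yellow_top below 0.021 m and value of joint pawl below 0.05 rad and velocity of joint cover between -0.1 and 0.1 rad/s and y of relay_center in the frame of opening between -0.018 and 0.018 m and x of relay_center in the frame of opening between -0.032 and 0.032 m and height (world z) of relay_center below 0.024 m and linear speed of relay below 0.02 m/s); the robot touches nothing.
It fails at once if the black part is let go more than about 4 cm above the cover (height (world z) of relay_center above 0.085 m and contact force between the fingers and relay below 0.001 N).
It fails at once if the tape roll is moved by more than 30 mm (distance of tape from where it was at the start of the episode above 0.03 m).
It fails at once if the stamp is moved by more than 30 mm (distance of stamp from where it was at the start of the episode above 0.03 m).
It fails at once if the jar is moved by more than 30 mm (distance of jar from where it was at the start of the episode above 0.03 m).
It also fails if it takes over 72 s, if anything falls off the work surface, if the arm or the gripper's body presses on something with over 40 N, if the wrist force passes 120 N, or if a joint passes its speed limit or range.

## Robot

A 6-joint arm with a two-finger parallel gripper is mounted at the origin on a cart in front of the work surface, level with it; the furniture and walls round the work are solid. World frame = base frame: x ahead of the robot, y to its left, z up, the work surface at z = 0. Lengths are in m, angles in rad, forces in N, time in s.
With the tool pointing down it reaches from about 0.3 to 0.875 m from the base axis. Payload 6.4 kg.
Tool frame: the origin (TCP) lies between the finger pads; the fingertips stand ctrl.tip_extent ahead of it and the grasp point (between the pads) is the TCP (ctrl.tip_extent is the distance from the TCP to the fingertips, in m); z points along the fingers, y is the line along which they close (so a half turn about z gives the same grasp; the last joint's range is limited). The gripper opens to 85 mm and grips with 20 to 120 N. Pads are 22 mm wide; open, the fingers measure 114 mm over their backs; the gripper's body (76 mm by 85 mm) begins 54 mm behind the grasp point. The pads swing forward as they close: fully open they stand 13 mm farther back than shut.
Start: joints at [1.009, 0.181, 1.607, -0, 1.354, -0.206], TCP at [0.2, 0.539, 0.25] pointing down, gripper open.
Joint ranges: [-2.99, 2.99], [-0.89, 2.07], [0.3, 2.58], [-1.14, 4.28], [0, 2.63], [-3.12, 3.12]. Speed limits (rad/s): [2.57, 2.57, 3.01, 3.14, 3.14, 3.14].

## Interface

Orientations are given as a unit quaternion [w, x, y, z].
In Python, from bench import ctrl gives the robot as it stands.
- The arm moves only by the tool send_rows, never from a script. Its arguments are lists of equal length, an entry for each row: "dr": the turn, a rotation vector about the tool's x, y, z in units of 6 degrees (1.0 is 6 degrees), a list of three; "xyz": the shift along the tool's x, y, z in cm, a list of three; "jaw": the opening in per cent of the stroke, from 0 (shut) to 100 (fully open). In form: {"dr": [[wx, wy, wz], ...], "xyz": [[dx, dy, dz], ...], "jaw": [jaw, ...]}. A call has exactly 8 rows; each row is the pose to reach, as a shift and turn from the pose commanded when the call began, along the tool's axes at that moment; what a row does not reach only later rows make up. A row lasts 1/8 s, in which the tool goes at most 62.5 mm and 10.7 degrees, less where a joint would pass 70% of its speed; a pose out of reach is approached as far as the arm can. A call with a gripper value outside its range is refused whole. The fingers move at their own pace and stop on an object; the grip force is fixed at half the most. Time passes only in rows, so rows that repeat a pose let the fingers close, or fill a call up. It gives the time, the measured TCP pose, the force, the opening and the grip force at its end, in the units of the state.
- ctrl.get_obs(): the state, without advancing time (a new reading comes with each control period).
- ctrl.camera(name): name is "scene" or "top" or "wrist"; returns the picture (480x640x3 uint8, red, green, blue); there is no depth.
- ctrl.calibration(name): a dict with "camera_matrix" (3x3 intrinsics, pixels), "world_from_camera" (4x4, takes a point from camera to world coordinates). Camera axes: x right, y up, looking along -z (the intrinsics and any distortion apply to the point x, -y, -z); pixel columns grow to the right and rows downward; lengths in m; the calibration is good to about 2 mm. The wrist camera is an equidistant fisheye: a pixel r from the principal point sees the ray r / f radians off the axis. A picture is of the moment at which its call begins: read the wrist's pose just before it. calibration takes no time and is no camera call; for the wrist camera it gives the pose at the moment of the call.
- ctrl.hand_in(): hands the job in; it is judged then, once.
The state is a dict: "time_s": time; "q": joint angles; "dq": joint speeds; "joint_efforts": joint torques, N m; "eef_pos": TCP position; "eef_rot": TCP orientation; "wrist_force": force on the tool from outside, world axes, zero at the start; "torque": the same for the moment, N m; "opening": opening from 0.0 (shut) to 1.0 (fully open); "grasp_force": force on a finger pad.
Only numpy, scipy, OpenCV 4.12 (cv2) and the standard library are available. Lean on these libraries where they do the work, as an engineer would, in place of code of your own. Each camera call takes 0.05 s, during which the arm holds its last target. There are 200 camera calls.

## Working session

There is one attempt and no reset: what is moved stays moved. The work goes in short steps, Python scripts to look and compute and a tool call to move; the robot and the scene stay as the last step left them, time stands still between calls to the robot, and variables do not carry over. Pictures are saved under pics/ and viewed, at most 10 in all, crops included, and the job is handed in when it is done.

Besides the shell and the picture viewer there is one more tool, called after "Emit:" by a JSON object that holds its "fn" and its "kwargs". send_rows: Moves the arm, as the interface text tells. Its arguments: {"type":"object","properties":{"dr":{"type":"array","items":{"type":"array","items":{"type":"number"}}},"xyz":{"type":"array","items":{"type":"array","items":{"type":"number"}}},"jaw":{"type":"array","items":{"type":"number"}}},"required":["dr","xyz","jaw"]}

```bash
mkdir -p pics; ls; cat > h.py <<'E'
import numpy as np,cv2
from bench import ctrl
def ray(cal,u,v):
    K=np.array(cal["camera_matrix"]);T=np.array(cal["world_from_camera"])
    d=np.array([(u-K[0,2])/K[0,0],-(v-K[1,2])/K[1,1],-1.]);return T[:3,3],T[:3,:3]@d
def onz(cal,u,v,z):
    o,d=ray(cal,u,v);return o+d*(z-o[2])/d[2]
E
python3 - <<'E'
from h import *
for n in("top","scene"):
    im=ctrl.camera(n);cv2.imwrite(f"pics/{n}0.png",im[:,:,::-1]);c=ctrl.calibration(n);print(n,c)
print(ctrl.get_obs(),ctrl.tip_extent)
E
```

```text
pics
top {'camera_matrix': array([[525.82367407,   0.        , 309.48914301],
       [  0.        , 525.82367407, 243.8713338 ],
       [  0.        ,   0.        ,   1.        ]]), 'world_from_camera': array([[ 1.27944730e-02,  9.93018432e-01, -1.17263360e-01,
         4.49316006e-01],
       [-9.99917990e-01,  1.26403847e-02, -2.05766508e-03,
        -2.46329559e-02],
       [-5.61045380e-04,  1.17280070e-01,  9.93098721e-01,
         1.43733097e+00],
       [ 0.00000000e+00,  0.00000000e+00,  0.00000000e+00,
         1.00000000e+00]])}
scene {'camera_matrix': array([[537.3134502 ,   0.        , 319.91781752],
       [  0.        , 537.3134502 , 232.27262777],
       [  0.        ,   0.        ,   1.        ]]), 'world_from_camera': array([[ 0.52502699,  0.49515414, -0.69222037, -0.1638038 ],
       [-0.85088228,  0.32315908, -0.41420713, -0.46233141],
       [ 0.01860092,  0.80646797,  0.59098513,  0.71610871],
       [ 0.        ,  0.        ,  0.        ,  1.        ]])}
{'time_s': 0.1, 'q': array([ 1.00870062e+00,  1.81478963e-01,  1.60792583e+00, -2.17323103e-05,
        1.35384329e+00, -2.06285947e-01]), 'dq': array([ 0.00088319, -0.00195908, -0.00327184,  0.00158513, -0.00064756,
       -0.00094077]), 'joint_efforts': array([ 9.87525641e-05, -4.45877230e+01, -3.52233911e+01, -1.53690053e-04,
        4.14415699e-03,  1.42303492e-06]), 'eef_pos': array([0.20001615, 0.53856756, 0.24945876]), 'eef_rot': array([-3.00399171e-04,  1.76965542e-01,  9.84216700e-01, -7.71353168e-04]), 'wrist_force': array([-0.79623372,  0.97217508, -0.85109222]), 'torque': array([-0.06001067, -0.02166701,  0.02521126]), 'grasp_force': 0.0, 'opening': 1.0003466031044885} 0.019
```

View pics/top0.png

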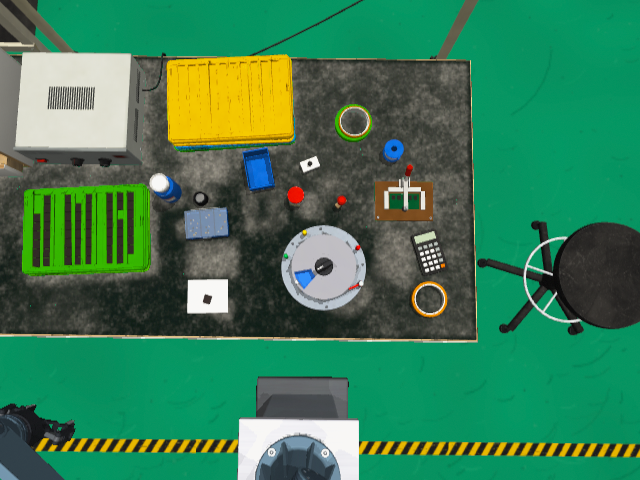

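View pics/scene0.png

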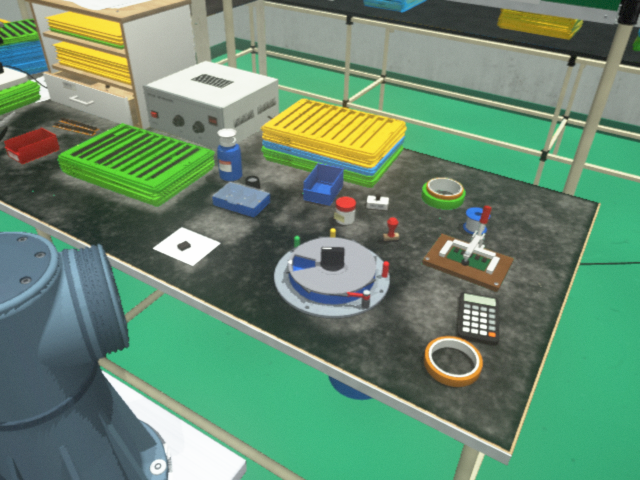

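The top view shows the carousel at about (323,267), the opening at (303,278), the yellow pin at (304,232) and the part at (207,298). The jar is at (296,195), the stamp at (341,201) and the tape at (429,299). Next I'll measure them.

```bash
cat > m.py <<'E'
from h import *
def blobs(mask,amin=3):
    n,l,s,c=cv2.connectedComponentsWithStats(mask.astype(np.uint8)); return [(c[i],s[i,4]) for i in range(1,n) if s[i,4]>=amin]
def measure(save=None):
    im=ctrl.camera("top");c=ctrl.calibration("top")
    if save: cv2.imwrite(save,cv2.resize(im[215:320,180:380,::-1],None,fx=4,fy=4,interpolation=cv2.INTER_CUBIC)[:, :800])
    hsv=cv2.cvtColor(im,cv2.COLOR_RGB2HSV);H,S,V=[hsv[...,i].astype(int) for i in range(3)]
    roi=np.zeros(H.shape,bool);roi[215:320,270:380]=1
    R={}
    R['yel']=[(onz(c,*p,.040)[:2].round(4),a) for p,a in blobs(roi&(H>20)&(H<35)&(S>150)&(V>120))]
    R['grn']=[(onz(c,*p,.040)[:2].round(4),a) for p,a in blobs(roi&(H>45)&(H<85)&(S>120)&(V>60))]
    R['red']=[(onz(c,*p,.040)[:2].round(4),a) for p,a in blobs(roi&((H<8)|(H>172))&(S>150)&(V>80))]
    R['blue']=[(onz(c,*p,.036)[:2].round(4),a) for p,a in blobs(roi&(H>95)&(H<125)&(S>120)&(V>60),10)]
    R['knob']=[(onz(c,*p,.074)[:2].round(4),a) for p,a in blobs(roi&(V<60),10)]
    # base plate outline
    roi2=roi&(V>110)
    return im,c,R,H,S,V
if __name__=="__main__":
    im,c,R,H,S,V=measure("pics/crop1.png")
    for k in R: print(k,R[k])
    m=np.zeros(H.shape,np.uint8);m[270:325,180:235]=1;white=m*((V>170)&(S<40))
    cs,_=cv2.findContours(white.astype(np.uint8),cv2.RETR_EXTERNAL,cv2.CHAIN_APPROX_NONE);k=max(cs,key=cv2.contourArea)
    print('pad',cv2.minAreaRect(k))
    fill=cv2.drawContours(np.zeros(H.shape,np.uint8),[k],-1,1,-1);dark=(fill*(V<110)).astype(np.uint8)
    cs,_=cv2.findContours(dark,cv2.RETR_EXTERNAL,cv2.CHAIN_APPROX_NONE);k=max(cs,key=cv2.contourArea)
    P=np.array([onz(c,*p[0],.011)[:2] for p in k]);r=cv2.minAreaRect((P*1000).astype(np.float32));print('part',r)
    M=cv2.moments(dark,True);print(onz(c,M['m10']/M['m00'],M['m01']/M['m00'],.011)[:2])
E
python3 m.py
```

```text
yel [(array([ 0.6463, -0.0072]), np.int32(19))]
grn [(array([0.582 , 0.0421]), np.int32(15))]
red [(array([ 0.6074, -0.1507]), np.int32(18)), (array([ 0.503 , -0.1405]), np.int32(23))]
blue [(array([ 0.5255, -0.0089]), np.int32(236))]
knob [(array([ 0.5452, -0.0278]), np.int32(3676)), (array([0.6616, 0.0596]), np.int32(16)), (array([ 0.55  , -0.0603]), np.int32(145)), (array([ 0.4774, -0.1951]), np.int32(71))]
pad ((207.0, 295.5), (33.0, 40.0), 90.0)
part ((464.5191345214844, 253.25604248046875), (19.082679748535156, 20.81783103942871), 77.81875610351562)
[0.46466889 0.2530782 ]
```

View pics/crop1.png

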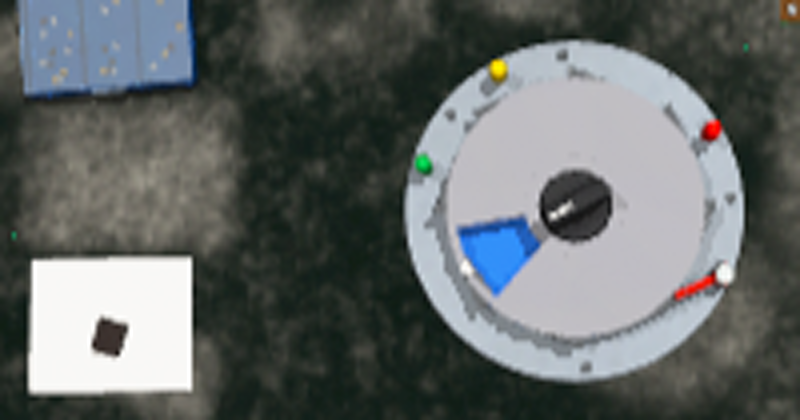

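```bash
cat > n.py <<'E'
from m import *
from scipy.optimize import least_squares
im,c,R,H,S,V=measure()
Y,G,Rd=R['yel'][0][0],R['grn'][0][0],R['red'][0][0]
def f(p):
    return np.concatenate([p[:2]+.106*np.array([np.cos(p[2]+k),np.sin(p[2]+k)])-q for k,q in((0,Y),(np.pi/4,G),(-np.pi/2,Rd))])
s=least_squares(f,[.547,-.055,.5]);C=s.x[:2];print('fit',C,np.degrees(s.x[2]),s.fun.round(4))
roi=np.zeros(H.shape,np.uint8);roi[215:320,270:380]=1
w=roi*((V>215)&(S<25));g=c
for p,a in blobs(w): 
    q=onz(c,*p,.036)[:2];d=q-C;print('white',p.round(1),a,q,np.hypot(*d),np.degrees(np.arctan2(d[1],d[0])))
b=R['blue'][0][0]-C;print('blue',np.hypot(*b),np.degrees(np.arctan2(b[1],b[0])))
p=onz(c,296.75,282,.036)[:2]-C;print('pointer',np.hypot(*p),np.degrees(np.arctan2(p[1],p[0])))
pl=(roi*((V>90)&(S<60))).astype(np.uint8);cs,_=cv2.findContours(pl,0,1);k=cv2.convexHull(max(cs,key=cv2.contourArea))
P=np.array([onz(c,*x[0],.008)[:2]*1000 for x in k]).astype(np.float32);print('plate',cv2.fitEllipse(P))
E
python3 n.py
```

```text
fit [ 0.55447012 -0.05974574] 29.94937046390463 [ 0.      0.0004 -0.      0.0005 -0.     -0.0009]
white [296.  281.6] 7 [0.5133152  0.01287042] 0.08346756427426319 119.54222227473657
white [360.8 282.7] 12 [ 0.51260579 -0.15941296] 0.10810262092973646 -112.78440897532053
blue 0.058519718093219264 119.67297435075952
pointer 0.08228802904078533 120.90781092338165
plate ((548.0261840820312, -68.59222412109375), (227.22796630859375, 261.9465026855469), 140.163330078125)
```

Emit:
{"fn": "send_rows", "kwargs": {"dr": [[0,0,0.5],[0,0,1],[0,0,1.5],[0,0,2],[0,0,2.5],[0,0,3],[0,0,3.5],[0,0,4]], "xyz": [[-4.3,-3.5,0.5],[-8.6,-7,1],[-12.9,-10.5,1.5],[-17.2,-14,2],[-21.5,-17.5,2.5],[-25.8,-21,3],[-30.1,-24.5,3.5],[-34.4,-28,4]], "jaw": [100,100,100,100,100,100,80,80]}}

```text
time_s: 1.2
eef_pos: [0.4259, 0.155, 0.2103]
eef_rot: [0.0, 0.379, 0.926, 0.0]
wrist_force: [0.4, -0.2, 0.0]
opening: 0.8
grasp_force: 0.0
```

```bash
cat >> h.py <<'E'
from scipy.spatial.transform import Rotation as Ro
def pose():
    o=ctrl.get_obs();q=o["eef_rot"];return np.array(o["eef_pos"]),Ro.from_quat([q[1],q[2],q[3],q[0]]),o
def go(p,yaw):
    """shift (cm) and turn (6 deg units) to TCP p, pointing down, tool y at yaw deg"""
    P,R,o=pose();y=np.radians(yaw);Y=np.array([np.cos(y),np.sin(y),0]);Z=np.array([0,0,-1.])
    T=Ro.from_matrix(np.c_[np.cross(Y,Z),Y,Z])
    print('t',o['time_s'],'pos',P.round(4),'open',round(o['opening'],3),'q6',o['q'][5].round(2))
    print('xyz',(R.inv().apply(np.array(p)-P)*100).round(2),'dr',(np.degrees((R.inv()*T).as_rotvec())/6).round(2))
E
python3 -c "
from h import *
go([.5545,-.0597,.16],30)"
```

```text
t 1.2 pos [0.4259 0.155  0.2103] open 0.8 q6 -0.71
xyz [-24.22  -6.31   5.04] dr [0.01 0.   2.59]
```

Emit:
{"fn": "send_rows", "kwargs": {"dr": [[0,0,0.5],[0,0,1],[0,0,1.5],[0,0,2],[0,0,2.6],[0,0,2.6],[0,0,2.6],[0,0,2.6]], "xyz": [[-4.5,-1.2,0.9],[-9,-2.4,1.8],[-13.5,-3.6,2.7],[-18,-4.7,3.7],[-22,-5.7,4.6],[-24.2,-6.3,5],[-24.2,-6.3,5],[-24.2,-6.3,5]], "jaw": [60,60,60,60,60,60,60,60]}}

```text
time_s: 2.2
eef_pos: [0.5536, -0.0565, 0.1603]
eef_rot: [-0.0, 0.499, 0.866, 0.0]
wrist_force: [-0.8, 0.5, -0.4]
opening: 0.602
grasp_force: 0.0
```

```bash
python3 -c "
from h import *
print(ctrl.calibration('wrist'))
im=ctrl.camera('wrist');cv2.imwrite('pics/w1.png',im[:,:,::-1])
go([.5545,-.0597,.062],30)"
```

```text
{'camera_matrix': array([[371.64829954,   0.        , 318.67424824],
       [  0.        , 371.64829954, 245.54455144],
       [  0.        ,   0.        ,   1.        ]]), 'world_from_camera': array([[ 8.64827892e-01, -4.77487050e-01, -1.55173566e-01,
         5.14398260e-01],
       [ 5.02068371e-01,  8.22324530e-01,  2.67786702e-01,
         1.29162435e-02],
       [-2.61652444e-04, -3.09497149e-01,  9.50900335e-01,
         2.82878520e-01],
       [ 0.00000000e+00,  0.00000000e+00,  0.00000000e+00,
         1.00000000e+00]])}
t 2.25 pos [ 0.5536 -0.0563  0.1605] open 0.6 q6 -0.84
xyz [-0.34 -0.09  9.85] dr [ 0.   -0.    0.02]
```

View pics/w1.png

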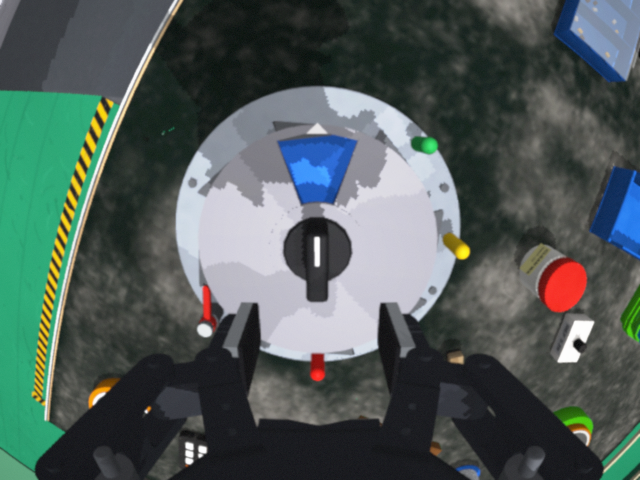

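Wrist view: the bar knob is upright in the picture at column 317, midway between the fingers. The pin tops are yellow (462,250), green (429,146) and red (317,374). I'll cross-check the axis from those.

```bash
cat >> h.py <<'E'
def wray(cal,u,v,z):
    K=cal["camera_matrix"];T=cal["world_from_camera"];a=np.array([u-K[0,2],v-K[1,2]]);r=np.hypot(*a);t=r/K[0,0]
    a=a/max(r,1e-9)*np.sin(t);d=T[:3,:3]@np.array([a[0],-a[1],-np.cos(t)]);return T[:3,3]+d*(z-T[2,3])/d[2]
E
python3 -c "
from h import *
from scipy.optimize import least_squares
c=ctrl.calibration('wrist')
Q=[wray(c,*p,.044)[:2] for p in((462,250),(429,146),(317,374))]
f=lambda p:np.concatenate([p[:2]+.106*np.array([np.cos(p[2]+k),np.sin(p[2]+k)])-q for k,q in zip((0,np.pi/4,-np.pi/2),Q)])
s=least_squares(f,[.55,-.06,.5]);print(s.x[:2],np.degrees(s.x[2]),s.fun.round(4))
C=s.x[:2];p=wray(c,317,125,.036)[:2]-C;print(np.hypot(*p),np.degrees(np.arctan2(p[1],p[0])))
"
```

```text
[ 0.55325581 -0.0588845 ] 30.17852294771007 [ 0.0011  0.     -0.0011  0.0023  0.     -0.0023]
0.08410589897641498 119.17432016868804
```

Emit:
{"fn": "send_rows", "kwargs": {"dr": [[0,0,0],[0,0,0],[0,0,0],[0,0,0],[0,0,0],[0,0,0],[0,0,0],[0,0,0]], "xyz": [[-0.3,-0.1,2],[-0.3,-0.1,4],[-0.3,-0.1,6],[-0.3,-0.1,7.5],[-0.3,-0.1,8.7],[-0.3,-0.1,9.7],[-0.3,-0.1,9.7],[-0.3,-0.1,9.7]], "jaw": [60,60,60,60,60,60,60,20]}}

```text
time_s: 3.25
eef_pos: [0.5551, -0.0608, 0.0637]
eef_rot: [0.0, 0.5, 0.866, 0.0]
wrist_force: [0.7, 0.1, 0.6]
opening: 0.404
grasp_force: 0.0
```

Emit:
{"fn": "send_rows", "kwargs": {"dr": [[0,0,0],[0,0,0],[0,0,0],[0,0,0],[0,0,0],[0,0,0],[0,0,0],[0,0,0]], "xyz": [[0,0,0],[0,0,0],[0,0,0],[0,0,0],[0,0,0],[0,0,0],[0,0,0],[0,0,0]], "jaw": [0,0,0,0,0,0,0,0]}}

```text
time_s: 4.25
eef_pos: [0.5549, -0.061, 0.0641]
eef_rot: [0.0, 0.5, 0.866, -0.0]
wrist_force: [-3.9, -1.4, 6.3]
opening: 0.155
grasp_force: 58.9
```

Emit:
{"fn": "send_rows", "kwargs": {"dr": [[0,0,1],[0,0,2],[0,0,3],[0,0,4],[0,0,5],[0,0,6],[0,0,7],[0,0,8]], "xyz": [[0,0,0],[0,0,0],[0,0,0],[0,0,0],[0,0,0],[0,0,0],[0,0,0],[0,0,0]], "jaw": [0,0,0,0,0,0,0,0]}}

```text
time_s: 5.25
eef_pos: [0.5548, -0.0611, 0.064]
eef_rot: [0.0, 0.81, 0.587, -0.0]
wrist_force: [-4.1, -0.7, 6.3]
opening: 0.155
grasp_force: 59.0
```

Emit:
{"fn": "send_rows", "kwargs": {"dr": [[0,0,1.2],[0,0,2.4],[0,0,3.6],[0,0,4.8],[0,0,6],[0,0,7.2],[0,0,8.2],[0,0,9]], "xyz": [[0,0,0],[0,0,0],[0,0,0],[0,0,0],[0,0,0],[0,0,0],[0,0,0],[0,0,0]], "jaw": [0,0,0,0,0,0,0,0]}}

```text
time_s: 6.25
eef_pos: [0.5546, -0.061, 0.064]
eef_rot: [0.0, 0.988, 0.155, -0.0]
wrist_force: [-4.2, 0.4, 7.2]
opening: 0.151
grasp_force: 59.0
```

```bash
python3 -c "
from h import *
go([.5545,-.0597,.062],-72)
im=ctrl.camera('wrist');cv2.imwrite('pics/w2.png',im[:,:,::-1])"
```

```text
t 6.25 pos [ 0.5546 -0.061   0.064 ] open 0.151 q6 0.94
xyz [ 0.03 -0.12  0.2 ] dr [ 0.    0.   -0.02]
```

View pics/w2.png

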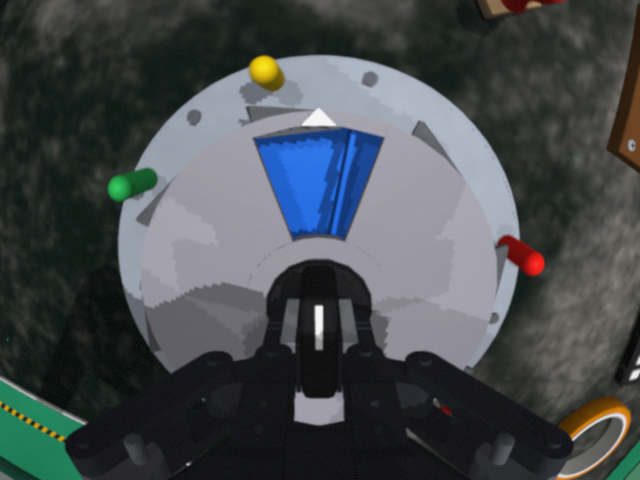

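The pointer (318,117) is about 12° past the yellow pin (265,72), as wanted. I'll let go and lift.

Emit:
{"fn": "send_rows", "kwargs": {"dr": [[0,0,0],[0,0,0],[0,0,0],[0,0,0],[0,0,0],[0,0,0],[0,0,0],[0,0,0]], "xyz": [[0,0,0],[0,0,0],[0,0,0],[0,0,0],[0,0,0],[0,0,-1],[0,0,-3],[0,0,-6]], "jaw": [80,80,80,80,80,80,80,80]}}

```text
time_s: 7.3
eef_pos: [0.5541, -0.0605, 0.1238]
eef_rot: [-0.0, 0.988, 0.157, -0.001]
wrist_force: [0.1, 0.0, -0.6]
opening: 0.803
grasp_force: 0.0
```

```bash
python3 -c "
from h import *
c=ctrl.calibration('wrist');im=ctrl.camera('wrist');cv2.imwrite('pics/w3.png',im[:,:,::-1])
go([.4645,.2531,.18],60)"
```

```text
t 7.35 pos [ 0.557  -0.0613  0.1286] open 0.802 q6 0.93
xyz [  0.96 -32.74  -5.25] dr [ 7.0e-02  1.0e-02 -2.2e+01]
```

View pics/w3.png

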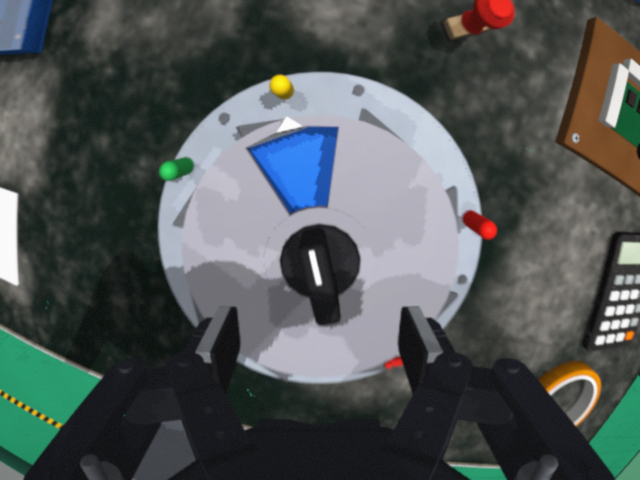

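The cover has settled with the pointer (289,124) at the yellow pin (281,87). Next is the part.

Emit:
{"fn": "send_rows", "kwargs": {"dr": [[0,0,-1.5],[0,0,-3],[0,0,-4.5],[0,0,-6],[0,0,-7.5],[0,0,-9],[0,0,-10],[0,0,-10]], "xyz": [[0.1,-4.8,-2],[0.3,-9.6,-3],[0.5,-14.4,-4.2],[0.6,-19.2,-4.2],[0.7,-24,-4.2],[0.8,-28.8,-4.2],[1,-32.7,-4.2],[1,-32.7,-4.2]], "jaw": [80,80,80,80,80,80,80,80]}}

```text
time_s: 8.35
eef_pos: [0.4623, 0.2556, 0.166]
eef_rot: [0.0, 0.776, 0.631, 0.001]
wrist_force: [0.3, -0.3, -0.1]
opening: 0.797
grasp_force: 0.0
```

```bash
python3 - <<'E'
from h import *
c=ctrl.calibration('wrist');im=ctrl.camera('wrist');cv2.imwrite('pics/w4.png',im[:,:,::-1])
V=im.max(2).astype(int);S=V-im.min(2)
w=((V>170)&(S<40)).astype(np.uint8);cs,_=cv2.findContours(w,0,cv2.CHAIN_APPROX_NONE);k=max(cs,key=cv2.contourArea)
f=cv2.drawContours(np.zeros_like(w),[cv2.convexHull(k)],-1,1,-1);d=(f*(V<90)).astype(np.uint8)
cs,_=cv2.findContours(d,0,cv2.CHAIN_APPROX_NONE)
for k in cs:
    if cv2.contourArea(k)<100: continue
    print(cv2.boundingRect(k),cv2.contourArea(k))
    P=np.array([wray(c,*p[0],.011)[:2]*1000 for p in k]).astype(np.float32);print(cv2.minAreaRect(P))
go([.4645,.2531,.03],-12.2)
E
```

```text
(308, 221, 28, 25) 604.5
((465.2115173339844, 255.0870361328125), (19.429155349731445, 21.060773849487305), 77.82268524169922)
t 8.4 pos [0.4628 0.2543 0.1658] open 0.798 q6 0.49
xyz [-0.08  0.18 13.58] dr [ 0.01 -0.    0.05]
```

View pics/w4.png

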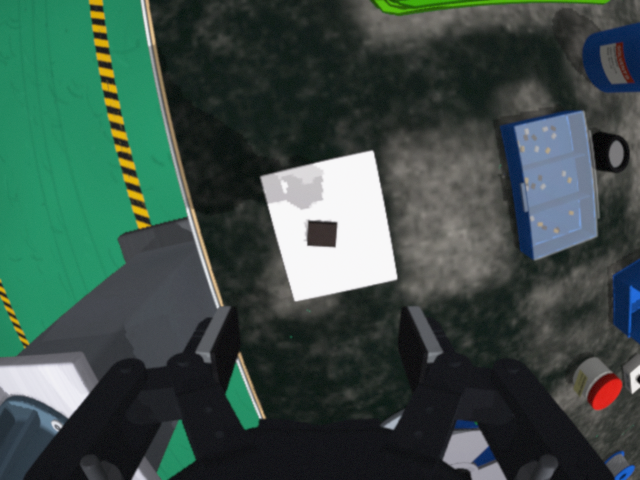

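The part shows at (322,234), square to the fingers, with the jar far off on the right. I'll lower over it.

Emit:
{"fn": "send_rows", "kwargs": {"dr": [[0,0,0],[0,0,0],[0,0,0],[0,0,0],[0,0,0],[0,0,0],[0,0,0],[0,0,0]], "xyz": [[0,0.2,3],[0,0.2,6],[0,0.2,9],[0,0.2,11.5],[0,0.2,13],[0,0.2,13.7],[0,0.2,14.0],[0,0.2,14.0]], "jaw": [80,70,60,45,45,45,45,45]}}

```text
time_s: 9.4
eef_pos: [0.4656, 0.2531, 0.0259]
eef_rot: [0.0, 0.777, 0.629, 0.0]
wrist_force: [-0.8, -0.0, 0.4]
opening: 0.451
grasp_force: 0.0
```

```bash
python3 -c "
from h import *
im=ctrl.camera('wrist');cv2.imwrite('pics/w5.png',im[180:480,160:480,::-1].repeat(2,0).repeat(2,1))
go([.465,.254,.022],-12.2);print(ctrl.tip_extent,ctrl.get_obs()['wrist_force'])"
```

```text
t 9.45 pos [0.4657 0.2531 0.026 ] open 0.449 q6 0.48
xyz [ 0.07 -0.08  0.4 ] dr [ 0.01 -0.01  0.04]
0.019 [-0.26838666  0.82635229  0.33001768]
```

View pics/w5.png

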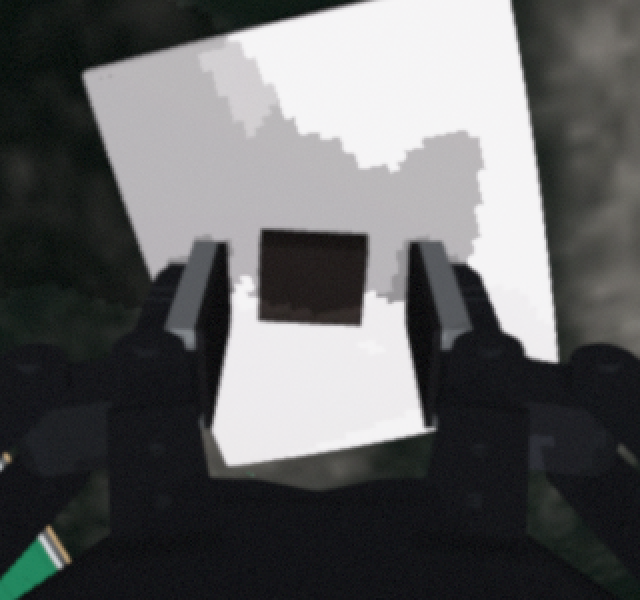

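The fingers stand either side of the part (crop centre (314,277)). I'll close on it.

Emit:
{"fn": "send_rows", "kwargs": {"dr": [[0,0,0],[0,0,0],[0,0,0],[0,0,0],[0,0,0],[0,0,0],[0,0,0],[0,0,0]], "xyz": [[0,-0.1,0.3],[0,-0.1,0.3],[0,-0.1,0.3],[0,-0.1,0.3],[0,-0.1,0.3],[0,-0.1,0.3],[0,-0.1,0.3],[0,-0.1,0.3]], "jaw": [45,35,25,10,0,0,0,0]}}

```text
time_s: 10.45
eef_pos: [0.4642, 0.2533, 0.0227]
eef_rot: [0.0, 0.777, 0.629, 0.0]
wrist_force: [-2.3, 1.0, 4.8]
opening: 0.251
grasp_force: 58.9
```

Emit:
{"fn": "send_rows", "kwargs": {"dr": [[0,0,0],[0,0,0],[0,0,1.2],[0,0,2.6],[0,0,4],[0,0,5.4],[0,0,6.8],[0,0,8]], "xyz": [[0,0,-4],[0,0,-9.7],[-4.2,3.4,-9.7],[-8.4,6.7,-9.7],[-12.6,10,-9.7],[-16.8,13.4,-9.7],[-21,16.8,-9.7],[-24.7,19.8,-9.7]], "jaw": [0,0,0,0,0,0,0,0]}}

```text
time_s: 11.45
eef_pos: [0.6071, -0.0315, 0.119]
eef_rot: [0.0, 0.967, 0.256, 0.0]
wrist_force: [1.0, 1.4, 0.3]
opening: 0.251
grasp_force: 59.0
```

```bash
python3 - <<'E'
from h import *
c=ctrl.calibration('wrist');go([.6063,-.030,.058],-60);im=ctrl.camera('wrist');cv2.imwrite('pics/w6.png',im[:,:,::-1])
H,S,V=cv2.split(cv2.cvtColor(im,cv2.COLOR_RGB2HSV));b=((H>95)&(H<125)&(S>120)).astype(np.uint8)
cs,_=cv2.findContours(b,0,1)
for k in cs:
    if cv2.contourArea(k)>400: print(cv2.boundingRect(k),[wray(c,*p[0],.036)[:2].round(4) for p in cv2.approxPolyDP(k,6,True)])
E
```

```text
t 11.45 pos [ 0.6071 -0.0315  0.119 ] open 0.251 q6 0.81
xyz [ 0.   -0.17  6.1 ] dr [ 0.   -0.   -0.05]
(280, 234, 83, 66) [array([ 0.6347, -0.0446]), array([ 0.6105, -0.0036]), array([ 0.5848, -0.0324]), array([ 0.5952, -0.0519])]
(293, 213, 94, 20) [array([ 0.6268, -0.0033]), array([ 0.6459, -0.0543]), array([ 0.6405, -0.0237])]
(54, 0, 49, 65) [array([0.6907, 0.1705]), array([0.6857, 0.1893]), array([0.6425, 0.1854]), array([0.6506, 0.167 ])]
```

View pics/w6.png

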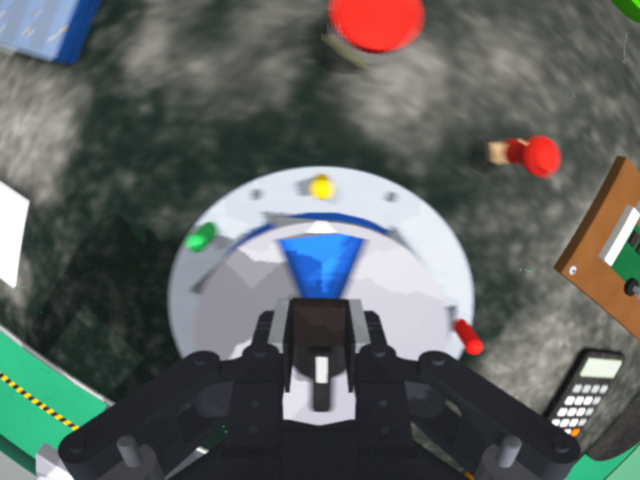

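The part (320,322) lines up with the opening (321,262) and the yellow pin (321,187). I'll lower and release, opening only partway.

Emit:
{"fn": "send_rows", "kwargs": {"dr": [[0,0,0],[0,0,0],[0,0,0],[0,0,0],[0,0,0],[0,0,0],[0,0,0],[0,0,0]], "xyz": [[0,-0.1,1.5],[0,-0.1,3],[0,-0.1,4.2],[0,-0.1,5.2],[0,-0.1,5.8],[0,-0.1,6.2],[0,-0.1,6.2],[0,-0.1,6.2]], "jaw": [0,0,0,0,0,0,0,0]}}

```text
time_s: 12.5
eef_pos: [0.6063, -0.0288, 0.0577]
eef_rot: [0.0, 0.966, 0.259, 0.0]
wrist_force: [0.3, 0.6, -0.3]
opening: 0.251
grasp_force: 59.0
```

Emit:
{"fn": "send_rows", "kwargs": {"dr": [[0,0,0],[0,0,0],[0,0,0],[0,0,0],[0,0,0],[0,0,0],[0,0,0],[0,0,0]], "xyz": [[0,0,0],[0,0,0],[0,0,0],[0,0,0],[0,0,0],[0,0,-1],[0,0,-4],[0,0,-8]], "jaw": [70,70,70,70,70,70,70,70]}}

```text
time_s: 13.5
eef_pos: [0.6053, -0.0285, 0.1378]
eef_rot: [-0.0, 0.966, 0.259, -0.001]
wrist_force: [0.3, 0.2, -0.3]
opening: 0.697
grasp_force: 0.0
```

Emit:
{"fn": "send_rows", "kwargs": {"dr": [[0,0,0],[0,0,0],[0,0,0],[0,0,0],[0,0,0],[0,0,0],[0,0,0],[0,0,0]], "xyz": [[-2,0,-2],[-4,0,-4],[-6,0,-4],[-8,0,-4],[-8,0,-4],[-8,0,-4],[-8,0,-4],[-8,0,-4]], "jaw": [70,70,70,70,70,70,70,70]}}

```text
time_s: 14.5
eef_pos: [0.537, -0.0684, 0.1772]
eef_rot: [-0.0, 0.966, 0.259, -0.0]
wrist_force: [0.6, 0.3, -0.2]
opening: 0.7
grasp_force: 0.0
```

```bash
python3 -c "
from h import *
im=ctrl.camera('wrist');cv2.imwrite('pics/w7.png',im[:,:,::-1])"
```

```text
(no output)
```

View pics/w7.png

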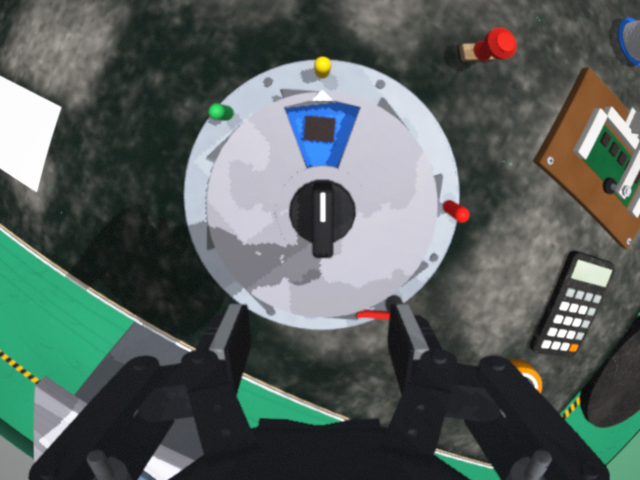

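The part (319,128) lies flat in the compartment under the opening. The pointer (322,97) is at the yellow pin (323,66), and the gripper is clear.

```bash
python3 -c "
from bench import ctrl
print(ctrl.hand_in())"
```

```text
the job is handed in; nothing more can be done
None
```

I turned the cover two stops to the yellow pin, where it settled when I let go of the knob. The black part lies in that compartment under the opening, the tape roll, stamp and jar were not touched, and the job is handed in at about 14.6 s (no verdict was returned).

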